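# Show the class the next modelling step on the clay face

## Robot

A 6-joint arm with a two-finger parallel gripper is mounted at the origin on the work surface. World frame = base frame: x ahead of the robot, y to its left, z up, the work surface at z = 0. Lengths are in m, angles in rad, forces in N, time in s.
With the tool pointing down it reaches from about 0.35 to 0.975 m from the base axis. Payload 4.9 kg.
Tool frame: the origin (TCP) lies at the very end of the fingers, on their centre line; the grasp point (between the pads) lies 19 mm behind it; z points along the fingers, y is the line along which they close (so a half turn about z gives the same grasp; the last joint's range is limited). The gripper opens to 85 mm and grips with 20 to 120 N. Pads are 22 mm wide; open, the fingers measure 114 mm over their backs; the gripper's body (76 mm by 85 mm) begins 54 mm behind the grasp point. The pads swing forward as they close: fully open they stand 13 mm farther back than shut.
Start: joints at [1.008, 0.053, 1.613, -0, 1.476, -0.119], TCP at [0.268, 0.564, 0.231] pointing down, gripper open.
Joint ranges: [-3.01, 3.01], [-1.01, 2.22], [0.06, 2.58], [-1.02, 4.17], [0.09, 2.62], [-3.14, 3.14]. Speed limits (rad/s): [2.57, 2.57, 3.14, 3.14, 3.14, 3.14].

## Interface

Orientations are given as [roll, pitch, yaw] about the fixed x, y, z axes, in that order (R = Rz(yaw) Ry(pitch) Rx(roll)).
In Python, from workcell import robot, vision, ticket gives the robot as it stands.
- The arm moves only by the tool carry_out, never from a script. Its argument "commands" is a list of rows, each a list of 7 numbers: the turn, a rotation vector about the tool's x, y, z in rad, then the shift along the tool's x, y, z in units of 50 mm (1.0 is 50 mm), then the opening, from 0 (shut) to 1 (fully open). In form: [[ax, ay, az, tx, ty, tz, jaw], ...]. A call has 1 to 5 rows; each row shifts and turns the commanded pose from where the row before left it, along the tool's axes as they then stand; what a row does not reach is not made up. A row lasts 1/8 s, in which the tool goes at most 62.5 mm and 10.7 degrees, less where a joint would pass 70% of its speed; a pose out of reach is approached as far as the arm can. A call is refused whole if a number of a shift passes 1 or a number of a turn 0.188, either way. A call with a gripper value outside its range is refused whole. The fingers move at their own pace and stop on an object; "squeeze" is the grip in N (left out, the last holds). Time passes only in rows, so rows that do not move let the fingers close. It gives the time, the measured TCP pose, the force, the opening and the grip force at its end, in the units of the state.
- robot.state(): the state, without advancing time (a new reading comes with each control period).
- vision.grab_frame(name): name is "scene" or "side" or "wrist"; returns a dict with "image" (480x640x3 uint8, red, green, blue), "fx", "fy", "cx", "cy" (pixels), "k1" (the pictures are not rectified: a ray, as slopes to the right and down, at radius r is drawn at 1 + k1 r^2 times it, then the intrinsics apply), "view" (4x4, takes a point from world to camera coordinates). Camera axes: x right, y up, looking along -z (the intrinsics and any distortion apply to the point x, -y, -z); pixel columns grow to the right and rows downward; lengths in m; the calibration is good to about 2 mm. A picture is of the moment at which its call begins. There is no depth.
- ticket.job_done(): hands the job in; it is judged then, once.
The state is a dict: "time": time; "joint_pos": joint angles; "joint_velocities": joint speeds; "joint_efforts": joint torques, N m; "tool_pos": TCP position; "eef_rot": TCP orientation; "ft_force": force on the tool from outside, world axes, zero at the start; "ft_torque": the same for the moment, N m; "opening": finger opening in m; "grip_force": force on a finger pad.
Only numpy, scipy, OpenCV 4.12 (cv2) and the standard library are available. Lean on these libraries where they do the work, as an engineer would, in place of code of your own. Each camera call takes 0.05 s, during which the arm holds its last target. There are 200 camera calls.

## Task

The class sits across the table from you. Push the wooden peg of the banding wheel with your fingertips until the clay face's chin points straight away from you; then point at the wire loop of the loop tool, fingertips about two or three centimetres straight above it, and stay there for two seconds; then point in the same way at the tip of the clay nose and finish there, still pointing. Touch only the wheel and its peg: not the clay, the tools, their board or the water cup, and do not hover low over the working ends of the other two tools.

Things in the scene. Friction and masses are not known exactly. Their poses are not given: they have to be found in the camera images.
- wheel (a joint): turn of the banding wheel, an aluminium disc 220 mm across, its top 54 mm above the table, about the vertical axis through wheel_base. 0 = chin along world +x, straight away from the robot; positive = that many rad clockwise from above. Starts at 0.6 to 1.3: push the peg counterclockwise. 1 to 2 N turns it; it stays where it is left
- wheel_base: the wheel's fixed base, a dark steel round of 184 mm diameter; origin on the table, on the turning axis; its axes are parallel to the world's
- peg_top (a point): centre of the top of an upright wooden peg, 14 mm in diameter, standing on a wooden lug that sticks out of the rim; lug top 54 mm, peg top 106 mm above the table. It is 125 mm from the turning axis on the forehead side, exactly opposite the chin; at wheel value 0 it is nearest the robot
- clay_face: the face of grey clay, lying face up and fixed on the wheel: an egg-shaped half head 151 mm long, 102 mm wide over the cheeks (124 mm over the ears), narrow at the chin; origin on the turning axis at the height of the wheel's top face, x axis towards the chin, z up; its highest point, the nose, is 64 mm above the wheel's top face. The forehead reaches 75 mm from the turning axis
- nose (a point): tip of the clay nose, its highest point, 118 mm above the table and 16 mm from the turning axis towards the chin
- chin (a point): tip of the chin, 79 mm from the turning axis, 20 mm above the wheel's top face
- board: flat white laminated tool board, 270 x 270 x 12 mm, fixed on the table; origin at the centre of its underside, z up
- loop_tool: loop tool lying loose on the board: wooden handle 125 x 14 mm and 12 mm high, brass ferrule, and at its +x end an oval wire loop; 188 mm long; origin on the underside, x along the handle towards the loop
- loop (a point): centre of the wire loop, 80 mm from the loop tool's origin along its x, 6 mm above the board; the loop is 47 x 41 mm outside, wire 5 mm thick
- knife_tool: knife tool lying loose on the board: the same wooden handle with a flat steel blade at its +x end; 189 mm long; origin on the underside, x towards the blade
- blade (a point): middle of the knife blade, 80 mm from the knife tool's origin, 6 mm above the board
- ball_tool: ball tool lying loose on the board: the same wooden handle with a thin steel stem and an 18 mm steel ball at its +x end; 180 mm long; origin on the underside, x towards the ball
- ball (a point): centre of the steel ball, 86 mm from the ball tool's origin, 9 mm above the board
- water_cup: white ceramic cup, 72 mm in diameter, 85 mm tall, standing on the table; origin at the centre of its underside
Mind the look-alikes: they are no part of the job. What is shaped like the loop_tool but blue is not meant.

How it is judged:
On the way, in this order (a step that is already met when the one before it is completed fails the run):
1. the wheel is turned until the chin points straight away from the robot (within about 12 degrees), at rest and let go (value of joint wheel between -0.22 and 0.22 rad and velocity of joint wheel between -0.05 and 0.05 rad/s and not (contact force between any of the fingers, the arm and wheel above 0.2 N)), for 0.2 s.
2. the fingertips dwell just above the wire loop of the loop tool for at least 1.5 s (horizontal distance between the grasp point and loop below 0.025 m and z of the grasp point in the frame of board between 0.04 and 0.09 m and value of joint wheel between -0.22 and 0.22 rad), for 1.5 s.
At the end, for the whole second after the job is handed in: chin straight away from the robot within 0.22 rad; the grasp point between the fingers within 25 mm horizontally of the nose tip and 21 to 72 mm above it (fingertips about 2 to 53 mm above the nose); the three tools and the cup within 10 mm of where they began (horizontal distance between the grasp point and nose below 0.025 m and z of the grasp point in the frame of nose between 0.021 and 0.072 m and value of joint wheel between -0.22 and 0.22 rad and distance of each of loop_tool, knife_tool, ball_tool, water_cup from where it was at the start of the episode below 0.01 m); the robot touches nothing.
It fails at once if the clay is touched (contact force between any of the fingers, the arm and clay_face above 0.3 N).
It fails at once if the loop tool is touched or moved (contact force between any of the fingers, the arm and loop_tool above 0.3 N or distance of loop_tool from where it was at the start of the episode above 0.01 m).
It fails at once if another tool, the board or the cup is touched or moved (contact force between any of the fingers, the arm and knife_tool above 0.3 N or contact force between any of the fingers, the arm and ball_tool above 0.3 N or contact force between any of the fingers, the arm and board above 0.3 N or contact force between any of the fingers, the arm and water_cup above 0.3 N or distance of any of knife_tool, ball_tool, water_cup from where it was at the start of the episode above 0.01 m).
It fails at once if the fingers hover low (fingertips less than about 4 cm up) over the working end of the knife tool or the ball tool ((horizontal distance between the grasp point and blade below 0.02 m and z of the grasp point in the frame of board below 0.075 m) or (horizontal distance between the grasp point and ball below 0.02 m and z of the grasp point in the frame of board below 0.075 m)).
It also fails if it takes over 64 s, if anything falls off the work surface, if the arm or the gripper's body presses on something with over 40 N, if the wrist force passes 120 N, or if a joint passes its speed limit or range.

## Working session

There is one attempt and no reset: what is moved stays moved. The work goes in short steps, Python scripts to look and compute and a tool call to move; the robot and the scene stay as the last step left them, time stands still between calls to the robot, and variables do not carry over. Pictures are saved under pics/ and viewed, at most 10 in all, crops included, and the job is handed in when it is done.

Besides the shell and the picture viewer there is one more tool, called after "Call:" as name([rows], argument=value, ...), one row to a line, values as JSON. carry_out: Moves the arm, as the interface text tells. Its arguments: {"type":"object","properties":{"commands":{"type":"array","items":{"type":"array","items":{"type":"number"}}},"squeeze":{"type":"number"}},"required":["commands"]}

```bash
mkdir -p pics
cat > h.py <<'E'
import numpy as np, cv2
from workcell import robot, vision, ticket
def grab(n,save=None):
    f=vision.grab_frame(n)
    if save: cv2.imwrite('pics/'+save,f['image'][:,:,::-1])
    return f
def ray(f,u,v):
    K=np.array([[f['fx'],0,f['cx']],[0,f['fy'],f['cy']],[0,0,1.]])
    d=np.array([(u-f['cx'])/f['fx'],(v-f['cy'])/f['fy']]);s=d.copy()
    for _ in range(20): s=d/(1+f['k1']*(s@s))
    V=np.array(f['view']);R=V[:3,:3];o=-R.T@V[:3,3]
    return o,R.T@np.array([s[0],-s[1],-1.])
def onz(f,u,v,z):
    o,d=ray(f,u,v); return o+d*(z-o[2])/d[2]
def proj(f,p):
    V=np.array(f['view']);c=V[:3,:3]@np.array(p)+V[:3,3]
    s=np.array([c[0],-c[1]])/-c[2]; s=s*(1+f['k1']*(s@s))
    return f['cx']+f['fx']*s[0],f['cy']+f['fy']*s[1]
E
python3 - <<'E'
from h import *
for n in('scene','side'):
    f=grab(n,n+'0.png'); print(n,(-np.array(f['view'])[:3,:3].T@np.array(f['view'])[:3,3]).round(3))
s=robot.state();print(s['time'],s['tool_pos'],s['eef_rot'],s['opening'])
E
```

```text
scene [1.183 0.292 0.672]
side [ 0.238 -0.972  0.67 ]
0.1 [0.26803614 0.56398491 0.23017248] [-3.13974409e+00 -2.27303633e-04  2.69782431e+00] 0.08538594460340583
```

View pics/scene0.png

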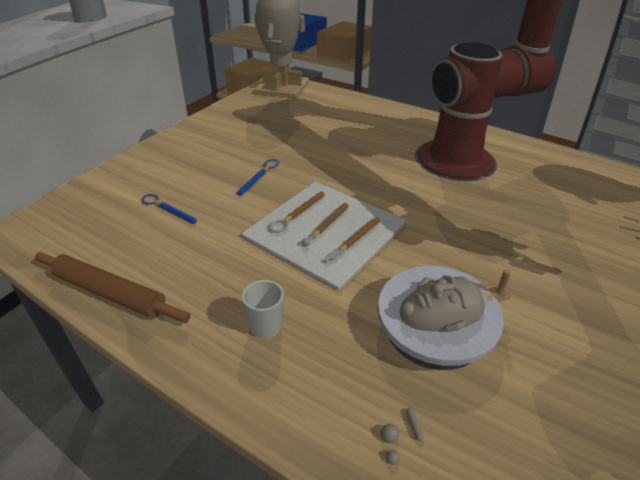

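View pics/side0.png

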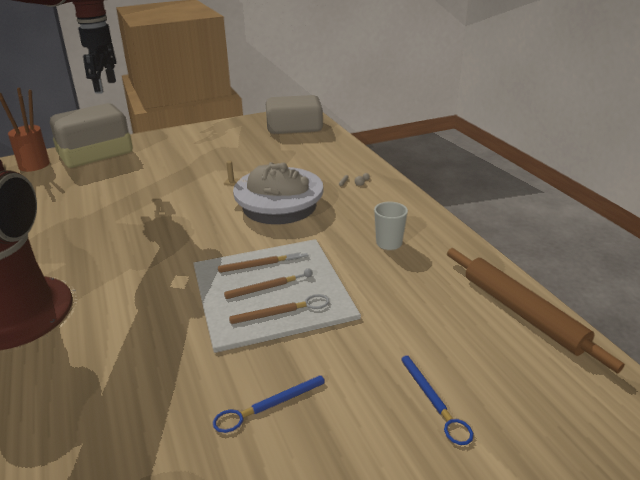

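The scene view shows three candidates for the loop tool. Two are blue, with loops at (271,162) and (149,200), so they are look-alikes. The one with the brown wooden handle on the board, loop at (279,226) (side view (318,303)), fits the description. I'll confirm it in a crop and measure.

Run:
```python
from h import *
S=grab('scene');D=grab('side')
a=S['image'][175:295,235:415];b=S['image'][255:375,365:525];c=D['image'][235:355,185:365];d=D['image'][140:260,215:375]
r=lambda i:cv2.resize(i,(400,300),interpolation=cv2.INTER_CUBIC)
cv2.imwrite('pics/crop1.png',np.vstack([np.hstack([r(a),cv2.resize(b,(400,300))]),np.hstack([r(c),r(d)])])[:,:,::-1])
def p(n,us,vs,ud,vd,z):
    print(n,onz(S,us,vs,z).round(3),onz(D,ud,vd,z).round(3))
p('loop',279,227,318,303,.018);p('ball',306,243,309,273,.021);p('blade',333,257,294,257,.018)
p('peg',504,272,230,163,.106);p('wheelcen?',441,313,279,189,.054);p('cup',264,297,390,212,.085)
# wheel rim: bluish-white pixels
for f,n,box in((S,'scene',(365,255,510,375)),(D,'side',(225,155,330,225))):
    im=f['image'].astype(int);m=((im[:,:,2]-im[:,:,0]>5)&(im[:,:,2]>110)).astype(np.uint8)
    k=np.zeros_like(m);x0,y0,x1,y1=box;k[y0:y1,x0:x1]=m[y0:y1,x0:x1]
    cs=max(cv2.findContours(k,0,1)[0],key=cv2.contourArea)
    P=np.array([onz(f,*q[0],.054)[:2] for q in cv2.convexHull(cs)])
    (e,ax,an)=cv2.fitEllipse((P*1000).astype(np.float32));print(n,len(P),e,ax,cv2.minEnclosingCircle((P*1000).astype(np.float32)))
```

```text
loop [ 0.54  -0.222  0.018] [ 0.537 -0.234  0.018]
ball [ 0.556 -0.138  0.021] [ 0.555 -0.145  0.021]
blade [ 0.56  -0.068  0.018] [ 0.55  -0.076  0.018]
peg [0.515 0.255 0.106] [0.509 0.244 0.106]
wheelcen? [0.617 0.185 0.054] [0.602 0.159 0.054]
cup [ 0.774 -0.077  0.085] [ 0.762 -0.096  0.085]
scene 40 (610.2409057617188, 180.7465362548828) (212.8471221923828, 220.50582885742188) ((612.3529663085938, 180.7894287109375), 111.59862518310547)Traceback (most recent call last):
  File "<stdin>", line 14, in <module>
ValueError: max() iterable argument is empty
```

View pics/crop1.png

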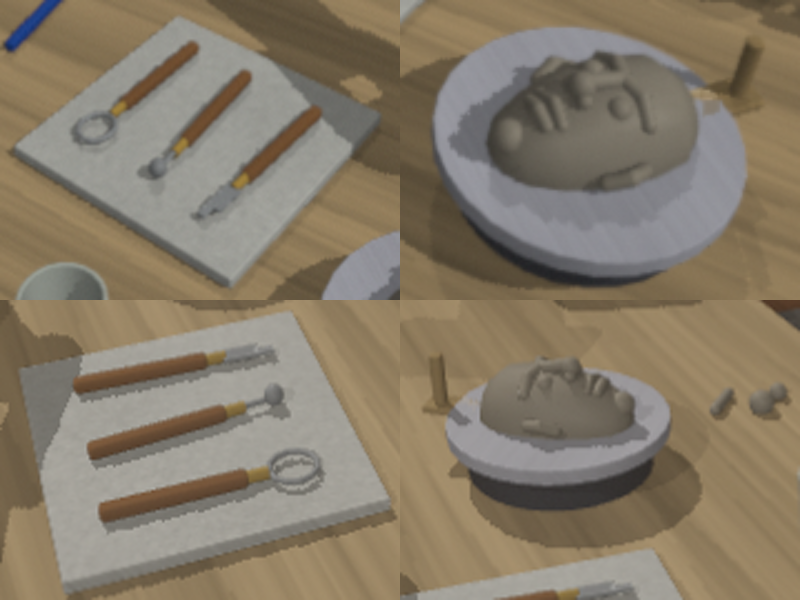

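The crop confirms it: the wooden loop tool is the topmost tool on the board in the scene view, with its wire loop at (278,226). In the scene view the peg top is at (505,272). Next I'll align the tool (yaw to π), shut the fingers and move towards the peg's outer side.

Call:
carry_out([
  [0, 0, -0.148, 0, 0, 0, 0],
  [0, 0, -0.148, 0, 0, 0, 0],
  [0, 0, -0.148, 0, 0, 0, 0],
  [0, 0, 0, 0, 0, 0, 0],
  [0, 0, 0, 0, 0, 0, 0],
])

```text
time: 0.82
tool_pos: [0.2683, 0.5644, 0.2311]
eef_rot: [-3.141, -0.0, 3.14]
ft_force: [0.8, -0.5, 0.1]
opening: 0.0001
grip_force: 0.0
```

Call:
carry_out([
  [0, 0, 0, -0.8, -0.8, 0, 0],
  [0, 0, 0, -0.8, -0.8, 0, 0],
  [0, 0, 0, -0.8, -0.8, 0, 0],
  [0, 0, 0, -0.8, -0.8, 0, 0],
  [0, 0, 0, -0.8, -0.8, 0, 0],
])

```text
time: 1.45
tool_pos: [0.4695, 0.3631, 0.2315]
eef_rot: [3.141, 0.0, 3.14]
ft_force: [0.7, 0.3, 0.5]
opening: -0.0004
grip_force: 0.0
```

Run:
```python
from h import *
f=grab('wrist','w1.png');print((-np.array(f['view'])[:3,:3].T@np.array(f['view'])[:3,3]).round(3))
s=robot.state();print(s['time'],s['tool_pos'],s['eef_rot'],s['opening'],s['joint_pos'],s['ft_force'])
for p in((.512,.25,.106),(.612,.181,.054)):print(proj(f,p))
```

```text
[0.402 0.364 0.375]
1.5 [0.47386063 0.35842096 0.23140641] [-3.13783354  0.00377498  3.13476235] -3.641856706220183e-05 [ 0.5248061  -0.0204078   1.68668386 -0.00517824  1.4739696  -1.03865569] [ 3.46180152 -3.3898606   0.30779823]
(np.float64(169.0780632559737), np.float64(285.2887249700693))
(np.float64(132.44849179150225), np.float64(356.87044110225787))
```

View pics/w1.png

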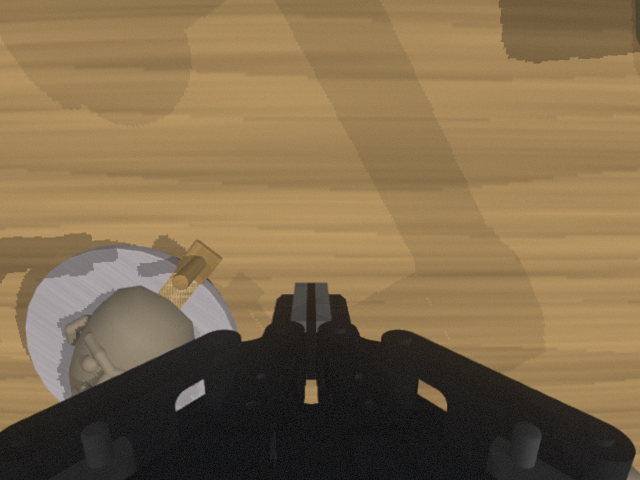

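The wrist view shows the wheel at left with the peg top near (181,282). The shut fingertips are at (311,300).

Run:
```python
from h import *
from scipy.optimize import least_squares
f=grab('wrist');S=grab('scene');D=grab('side')
print('pegW',onz(f,181,282,.106).round(4))
A=[];b=[]
for g,u,v in((f,181,282),(S,505,272),(D,229.8,162.8)):
    o,d=ray(g,u,v);d/=np.linalg.norm(d);M=np.eye(3)-np.outer(d,d);A.append(M);b.append(M@o)
print('peg tri',np.linalg.lstsq(np.vstack(A),np.hstack(b),rcond=None)[0].round(4))
P=np.array([onz(f,*q,.054)[:2] for q in((26,325),(48,280),(85,254),(120,246),(215,290),(236,328))])
r=least_squares(lambda c:np.hypot(*(P-c).T)-.11,[.61,.18]);print('wheel W',r.x,r.fun.round(4))
print('pegW2',[onz(g,u,v,.106).round(3) for g,u,v in((S,505,272),(D,229.8,162.8))])
im=S['image'].astype(int);m=((im[:,:,2]-im[:,:,0]>5)&(im[:,:,2]>110)).astype(np.uint8);k=0*m;k[255:375,365:510]=m[255:375,365:510]
h=cv2.convexHull(max(cv2.findContours(k,0,1)[0],key=cv2.contourArea))
h=[q[0] for q in h if q[0][1]<320]
P=np.array([onz(S,*q,.054)[:2] for q in h]);r=least_squares(lambda c:np.hypot(*(P-c).T)-.11,[.61,.18],loss='soft_l1',f_scale=.002);print('wheel S',r.x,np.abs(r.fun).mean())
```

```text
pegW [0.5136 0.2544 0.106 ]
peg tri [0.5121 0.2549 0.1034]
wheel W [0.60954692 0.17689787] [ 0.0031 -0.0023 -0.0014  0.0013  0.0014 -0.0001]
pegW2 [array([0.514, 0.257, 0.106]), array([0.509, 0.245, 0.106])]
wheel S [0.61444183 0.1813703 ] 0.0023979554560790268
```

Call:
carry_out([
  [0, 0, 0, -0.45, -0.62, 0, 0],
  [0, 0, 0, -0.45, -0.62, 0, 0],
  [0, 0, 0, 0, 0, 1, 0],
  [0, 0, 0, 0, 0, 1, 0],
  [0, 0, 0, 0, 0, 1, 0],
])

```text
time: 2.28
tool_pos: [0.5125, 0.3039, 0.0801]
eef_rot: [3.141, 0.001, -3.14]
ft_force: [0.3, -0.6, -0.6]
opening: 0.0002
grip_force: 0.0
```

Run:
```python
from h import *
S=grab('scene');D=grab('side');W=grab('wrist')
r=lambda i:cv2.resize(i,(400,300),interpolation=cv2.INTER_CUBIC)
cv2.imwrite('pics/c2.png',np.vstack([np.hstack([r(S['image'][220:340,420:580]),r(D['image'][100:220,180:340])]),np.hstack([r(W['image']),r(W['image'][240:390,100:300])])])[:,:,::-1])
print(robot.state()['tool_pos'])
```

```text
[0.51015155 0.30261579 0.07814348]
```

View pics/c2.png

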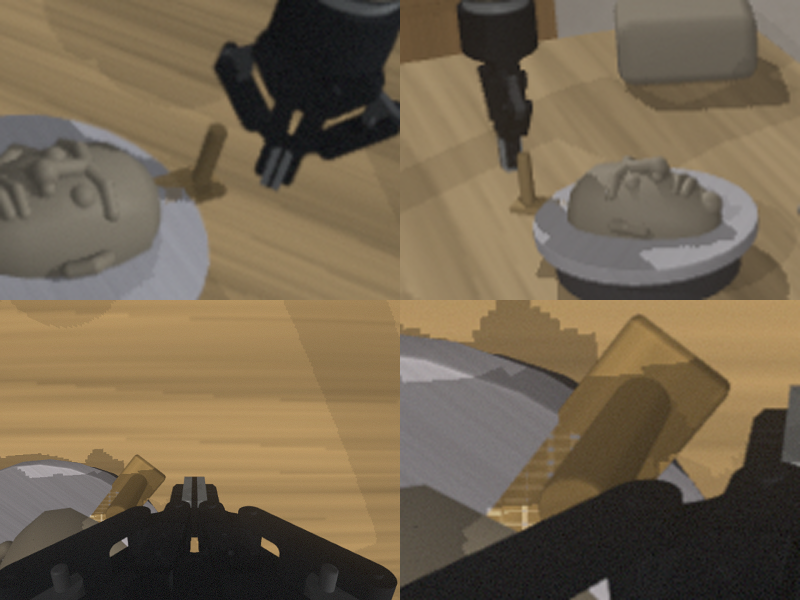

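The fingertips are beside the peg on its +y side, in all three views. I'll raise slightly for link clearance and push along the arc slowly.

Call:
carry_out([
  [0, 0, 0, 0, -0.2, -0.12, 0],
  [0, 0, 0, 0, -0.25, 0, 0],
  [0, 0, 0, 0.06, -0.14, 0, 0],
  [0, 0, 0, 0.08, -0.14, 0, 0],
  [0, 0, 0, 0.08, -0.14, 0, 0],
])

```text
time: 3.05
tool_pos: [0.5022, 0.2585, 0.0876]
eef_rot: [3.141, 0.0, -3.142]
ft_force: [0.5, 1.2, -0.1]
opening: -0.0001
grip_force: 0.6
```

Call:
carry_out([
  [0, 0, 0, 0.08, -0.15, 0, 0],
  [0, 0, 0, 0.07, -0.15, 0, 0],
  [0, 0, 0, 0.06, -0.15, 0, 0],
  [0, 0, 0, 0.05, -0.15, 0, 0],
  [0, 0, 0, 0.03, -0.1, 0, 0],
])

```text
time: 3.68
tool_pos: [0.4877, 0.2234, 0.0871]
eef_rot: [-3.141, -0.0, 3.142]
ft_force: [0.9, 1.9, -0.1]
opening: -0.0004
grip_force: 0.6
```

Run:
```python
from h import *
S=grab('scene');D=grab('side');W=grab('wrist')
r=lambda i:cv2.resize(i,(400,300),interpolation=cv2.INTER_CUBIC)
cv2.imwrite('pics/c3.png',np.vstack([np.hstack([r(S['image'][230:380,365:565]),r(D['image'][100:220,180:340])]),np.hstack([r(W['image']),r(W['image'][240:390,100:300])])])[:,:,::-1])
print(robot.state()['tool_pos'])
```

```text
[0.4878347  0.2235178  0.08712382]
```

View pics/c3.png

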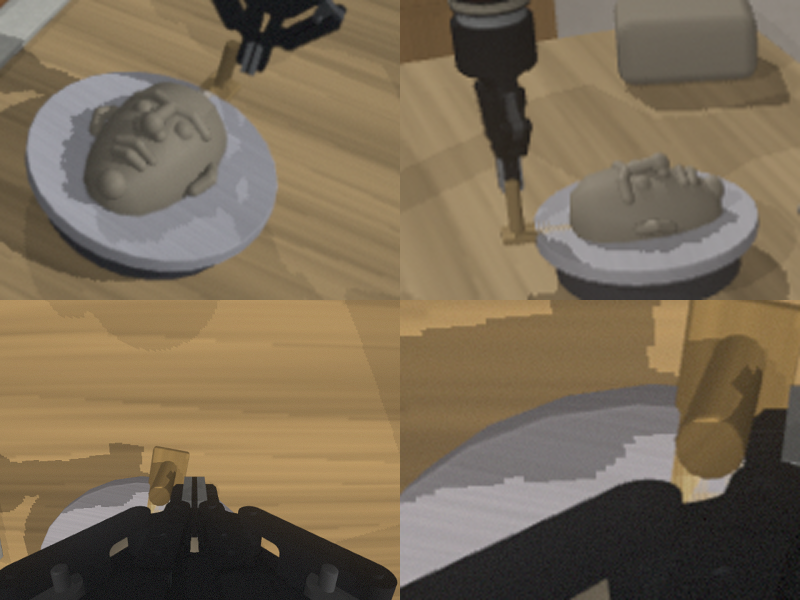

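The wheel is turning. The peg top is now at wrist (256,314), just short of the goal angle.

Run:
```python
from h import *
W=grab('wrist');p=onz(W,256,314,.106);print(p,np.arctan2(p[1]-.179,.612-p[0]),np.hypot(p[1]-.179,.612-p[0]))
W=grab('scene');p=onz(W,365+228/2,230+42/2,.106);print(p)
```

```text
[0.48317378 0.20333336 0.106     ] 0.18668568778577802 0.13110418818371208
[0.48452584 0.19938429 0.106     ]
```

Call:
carry_out([
  [0, 0, 0, 0.02, -0.14, 0, 0],
  [0, 0, 0, 0, -0.14, 0, 0],
  [0, 0, 0, 0, -0.1, 0, 0],
  [0, 0, 0, 0, -0.05, 0, 0],
  [0, 0, 0, 0, 0, 0, 0],
])

```text
time: 4.55
tool_pos: [0.4871, 0.2021, 0.0874]
eef_rot: [-3.141, 0.0, 3.142]
ft_force: [0.1, 0.7, -0.1]
opening: -0.0004
grip_force: 0.0
```

Call:
carry_out([
  [0, 0, 0, 0, 0.3, 0, 0],
  [0, 0, 0, 0.2, 0.6, 0, 0],
  [0, 0, 0, 0, 0, -1, 0],
  [0, 0, 0, 0, 0, -1, 0],
  [0, 0, 0, 0, 0, -1, 0],
])

```text
time: 5.18
tool_pos: [0.4766, 0.2485, 0.2389]
eef_rot: [3.141, 0.0, -3.14]
ft_force: [0.7, 0.8, 0.0]
opening: 0.0
grip_force: 0.0
```

Run:
```python
from h import *
S=grab('scene');D=grab('side');W=grab('wrist')
r=lambda i:cv2.resize(i,(400,300),interpolation=cv2.INTER_CUBIC)
cv2.imwrite('pics/c4.png',np.vstack([np.hstack([r(S['image'][230:380,365:565]),r(D['image'][100:220,180:340])]),np.hstack([r(W['image']),r(W['image'][240:390,100:300])])])[:,:,::-1])
print(robot.state()['tool_pos'])
```

```text
[0.47882428 0.24912156 0.2418698 ]
```

View pics/c4.png

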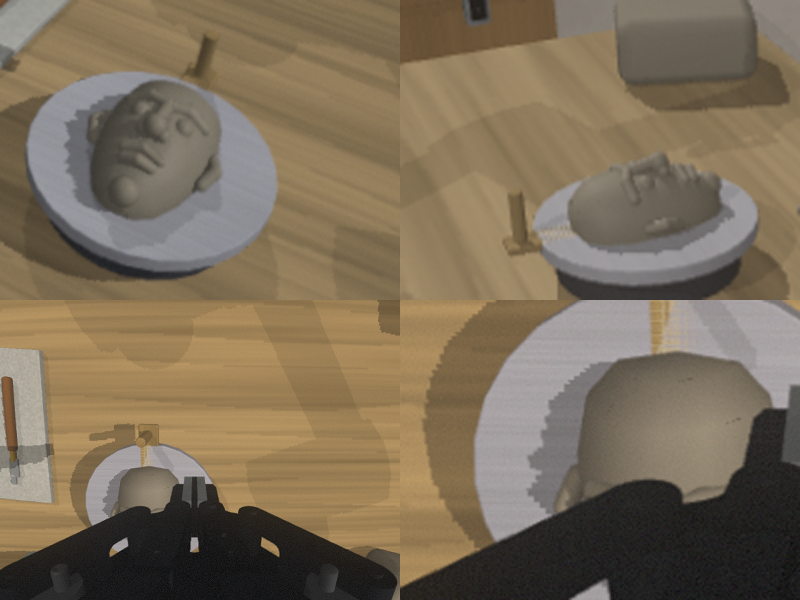

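The face now points away from the robot. The peg top is at scene (469,249), wrist about (232,226), and the nose tip at scene (442,293).

Run:
```python
from h import *
W=grab('wrist');S=grab('scene');D=grab('side')
print('peg',onz(W,231,226,.106),onz(S,469,249,.106),onz(D,180+117*.4,100+194*.4,.106))
print('nose',onz(S,365+155/2,230+127/2,.118), proj(S,(.628,.179,.118)))
im=W['image'].astype(int);m=((im[:,:,2]-im[:,:,0]>5)&(im[:,:,2]>100)).astype(np.uint8);k=0*m;k[220:345,110:345]=m[220:345,110:345]
h=cv2.convexHull(max(cv2.findContours(k,0,1)[0],key=cv2.contourArea));h=[q[0] for q in h if q[0][1]<335]
from scipy.optimize import least_squares
P=np.array([onz(W,*q,.054)[:2] for q in h]);r=least_squares(lambda c:np.hypot(*(P-c).T)-.11,[.61,.18],loss='soft_l1',f_scale=.002);print('wheel W',r.x,np.abs(r.fun).mean(),len(h))
```

```text
peg [0.47630981 0.18698119 0.106     ] [0.48920336 0.18161903 0.106     ] [0.48083185 0.16910189 0.106     ]
nose [0.63457293 0.18287884 0.118     ] (np.float64(441.73471949695636), np.float64(290.09460395136506))Traceback (most recent call last):
  File "<stdin>", line 6, in <module>
ValueError: max() iterable argument is empty
```

Call:
carry_out([
  [0, 0, 0, -0.25, -0.94, 0, 0],
  [0, 0, 0, -0.25, -0.94, 0, 0],
  [0, 0, 0, -0.25, -0.94, 0, 0],
  [0, 0, 0, -0.25, -0.94, 0, 0],
  [0, 0, 0, -0.25, -0.94, 0, 0],
])

```text
time: 6.1
tool_pos: [0.5387, 0.0112, 0.2348]
eef_rot: [3.141, -0.004, -3.141]
ft_force: [0.0, -0.8, -0.9]
opening: 0.0002
grip_force: 0.0
```

Call:
carry_out([
  [0, 0, 0, -0.25, -0.94, 0, 0],
  [0, 0, 0, -0.25, -0.94, 0, 0],
  [0, 0, 0, -0.25, -0.94, 0, 0],
  [0, 0, 0, -0.25, -0.94, 0, 0],
  [0, 0, 0, -0.25, -0.94, 0, 0],
])

```text
time: 6.72
tool_pos: [0.6014, -0.2235, 0.2345]
eef_rot: [3.14, -0.004, -3.142]
ft_force: [-0.4, 1.2, 0.3]
opening: 0.0003
grip_force: 0.0
```

Call:
carry_out([
  [0, 0, 0, 0, 0, 0, 0],
])

```text
time: 6.85
tool_pos: [0.6013, -0.2248, 0.2341]
eef_rot: [3.14, -0.004, 3.138]
ft_force: [0.4, 0.3, -0.1]
opening: 0.0005
grip_force: 0.0
```

Run:
```python
from h import *
W=grab('wrist','w5.png')
print(robot.state()['tool_pos'],proj(W,(.539,-.224,.018)))
```

```text
[ 0.6011981  -0.22306606  0.23443431] (np.float64(310.2967149241885), np.float64(149.06889895593682))
```

View pics/w5.png

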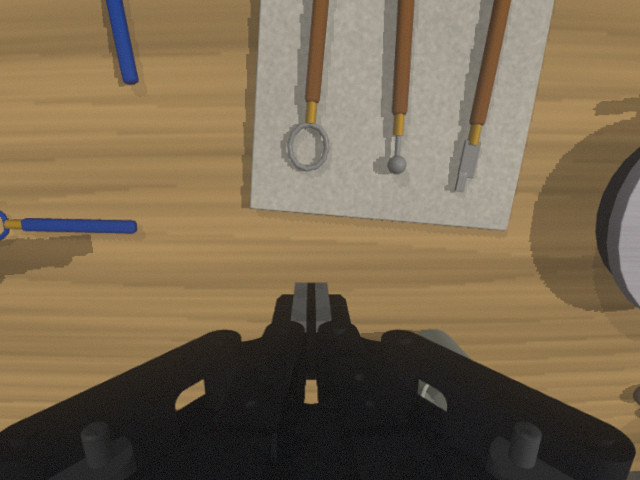

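The wooden loop tool's wire loop is at wrist (308,147), matching the estimate (.539, -.225) within about 1 mm. The ball is at (397,164) and the blade at (467,165), well to the side. I'll move over the loop, descend and dwell.

Call:
carry_out([
  [0, 0, 0, 0.62, 0, 0, 0],
  [0, 0, 0, 0.62, 0, 0, 0],
  [0, 0, 0, 0, 0, 0.95, 0],
  [0, 0, 0, 0, 0, 0.95, 0],
  [0, 0, 0, 0, 0, 0.9, 0],
])

```text
time: 7.52
tool_pos: [0.539, -0.2203, 0.0948]
eef_rot: [3.14, -0.001, -3.14]
ft_force: [1.0, 1.0, 0.3]
opening: -0.0004
grip_force: 0.0
```

Call:
carry_out([
  [0, 0, 0, 0, 0, 0.5, 0],
  [0, 0, 0, 0, 0, 0.42, 0],
  [0, 0, 0, 0, 0, 0, 0],
  [0, 0, 0, 0, 0, 0, 0],
  [0, 0, 0, 0, 0, 0, 0],
])

```text
time: 8.15
tool_pos: [0.5411, -0.223, 0.0531]
eef_rot: [-3.14, 0.003, -3.141]
ft_force: [-0.2, 0.0, 0.4]
opening: 0.0003
grip_force: 0.0
```

Call:
carry_out([
  [0, 0, 0, 0, 0, 0, 0],
  [0, 0, 0, 0, 0, 0, 0],
  [0, 0, 0, 0, 0, 0, 0],
  [0, 0, 0, 0, 0, 0, 0],
  [0, 0, 0, 0, 0, 0, 0],
])

```text
time: 8.78
tool_pos: [0.54, -0.2225, 0.0512]
eef_rot: [3.142, -0.0, -3.141]
ft_force: [-0.7, -0.6, 0.2]
opening: -0.0
grip_force: 0.0
```

Call:
carry_out([
  [0, 0, 0, 0, 0, 0, 0],
  [0, 0, 0, 0, 0, 0, 0],
  [0, 0, 0, 0, 0, 0, 0],
  [0, 0, 0, 0, 0, 0, 0],
  [0, 0, 0, 0, 0, 0, 0],
])

```text
time: 9.4
tool_pos: [0.54, -0.2225, 0.0513]
eef_rot: [-3.142, 0.0, -3.141]
ft_force: [0.5, 0.2, -0.0]
opening: 0.0001
grip_force: 0.0
```

Call:
carry_out([
  [0, 0, 0, 0, 0, 0, 0],
  [0, 0, 0, 0, 0, 0, 0],
  [0, 0, 0, 0, 0, 0, 0],
  [0, 0, 0, 0, 0, 0, 0],
  [0, 0, 0, 0, 0, 0, 0],
])

```text
time: 10.02
tool_pos: [0.54, -0.2225, 0.0513]
eef_rot: [3.142, -0.0, -3.141]
ft_force: [0.3, 0.4, 0.5]
opening: 0.0003
grip_force: 0.0
```

Call:
carry_out([
  [0, 0, 0, 0, 0, 0, 0],
  [0, 0, 0, 0, 0, 0, 0],
  [0, 0, 0, 0, 0, 0, 0],
  [0, 0, 0, 0, 0, 0, 0],
])

```text
time: 10.52
tool_pos: [0.54, -0.2225, 0.0513]
eef_rot: [3.142, -0.0, -3.141]
ft_force: [-0.3, -0.3, 0.5]
opening: -0.0001
grip_force: 0.0
```

Call:
carry_out([
  [0, 0, 0, 0, 0, -0.92, 0],
  [0, 0, 0, 0, 0, -0.92, 0],
  [0, 0, 0, 0, 0, -0.92, 0],
  [0, 0, 0, 0, 0, -0.9, 0],
  [0, 0, 0, -0.3, 0.8, 0, 0],
])

```text
time: 11.15
tool_pos: [0.5571, -0.1849, 0.2404]
eef_rot: [-3.137, 0.009, 3.138]
ft_force: [1.6, 0.5, 0.2]
opening: 0.0003
grip_force: 0.0
```

Call:
carry_out([
  [0, 0, 0, -0.3, 0.8, 0, 0],
  [0, 0, 0, -0.3, 0.8, 0, 0],
  [0, 0, 0, -0.3, 0.8, 0, 0],
  [0, 0, 0, -0.3, 0.8, 0, 0],
  [0, 0, 0, -0.3, 0.8, 0, 0],
])

```text
time: 11.78
tool_pos: [0.6303, 0.0189, 0.2343]
eef_rot: [-3.142, 0.0, -3.141]
ft_force: [-0.1, -0.9, 0.6]
opening: -0.0001
grip_force: 0.0
```

Call:
carry_out([
  [0, 0, 0, -0.3, 0.8, 0, 0],
  [0, 0, 0, -0.3, 0.8, 0, 0],
  [0, 0, 0, -0.3, 0.8, 0, 0],
  [0, 0, 0, -0.3, 0.8, 0, 0],
  [0, 0, 0, 0, 0, 0, 0],
])

```text
time: 12.4
tool_pos: [0.69, 0.1802, 0.2337]
eef_rot: [3.141, -0.001, -3.138]
ft_force: [-0.2, 0.0, -0.7]
opening: 0.0001
grip_force: 0.0
```

Run:
```python
from h import *
W=grab('wrist','w6.png')
print(robot.state()['tool_pos'],proj(W,(.63,.18,.118)),proj(W,(.487,.179,.106)))
```

```text
[0.68983797 0.17860137 0.2337482 ] (np.float64(309.8745269783315), np.float64(153.43313465901753)) (np.float64(308.8618402448022), np.float64(-71.03661422587359))
```

View pics/w6.png

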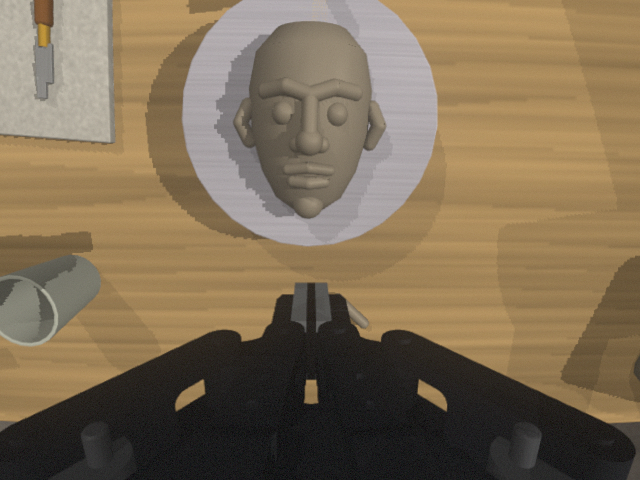

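The chin points straight away from the robot, and the nose tip is at wrist (309,145), about (.626, .180). I'll move over it and descend.

Call:
carry_out([
  [0, 0, 0, 0.64, 0, 0, 0],
  [0, 0, 0, 0.64, 0, 0, 0],
  [0, 0, 0, 0, 0, 0.7, 0],
  [0, 0, 0, 0, 0, 0.6, 0],
  [0, 0, 0, 0, 0, 0.4, 0],
])

```text
time: 13.08
tool_pos: [0.625, 0.1762, 0.1476]
eef_rot: [-3.141, -0.002, 3.141]
ft_force: [0.4, 0.4, -1.3]
opening: -0.0
grip_force: 0.0
```

Call:
carry_out([
  [0, 0, 0, 0, 0, 0, 0],
  [0, 0, 0, 0, 0, 0, 0],
  [0, 0, 0, 0, 0, 0, 0],
  [0, 0, 0, 0, 0, 0, 0],
  [0, 0, 0, 0, 0, 0, 0],
])

```text
time: 13.7
tool_pos: [0.6262, 0.1776, 0.1499]
eef_rot: [3.141, 0.001, -3.141]
ft_force: [-1.4, 0.3, 0.0]
opening: -0.0
grip_force: 0.0
```

Run:
```python
from h import *
s=robot.state();p=s['tool_pos'];print(p)
if np.hypot(p[0]-.627,p[1]-.18)<.01 and .135<p[2]<.16: print(ticket.job_done())
```

```text
[0.62618566 0.17763162 0.14987393]
the job is handed in; nothing more can be done
None
```

I turned the wheel until the chin pointed straight away, held the fingertips about 3 cm above the wooden loop tool's wire loop for over 2 s, finished pointing about 3 cm above the nose, and handed the job in at about 14 s; no verdict came back.

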